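Open a gear-drive unit: two captive thumbscrews, then slide and lift the cover

ROBOT

A 6-joint arm with a two-finger parallel gripper is mounted at the origin on a cart in front of the work surface, level with it; the furniture and walls round the work are solid. World frame = base frame: x ahead of the robot, y to its left, z up, the work surface at z = 0. Lengths are in m, angles in rad, forces in N, time in s.
With the tool pointing down it reaches from about 0.375 to 0.9 m from the base axis. Payload 3.1 kg.
Tool frame: the origin (TCP) lies midway between the tips of the shut fingers; the grasp point (between the pads) lies 19 mm behind it; z points along the fingers, y is the line along which they close (so a half turn about z gives the same grasp; the last joint's range is limited). The gripper opens to 85 mm and grips with 20 to 120 N. Pads are 22 mm wide; open, the fingers measure 114 mm over their backs; the gripper's body (76 mm by 85 mm) begins 54 mm behind the grasp point. The pads swing forward as they close: fully open they stand 13 mm farther back than shut.
Start: joints at [-1.381, 0.527, 1.433, -0, 1.181, -0.178], TCP at [0.225, -0.583, 0.231] pointing down, gripper open.
Joint ranges: [-3.08, 3.08], [-0.75, 2.2], [0.22, 2.44], [-1.43, 4.57], [0, 2.65], [-2.85, 2.85]. Speed limits (rad/s): [2.79, 2.79, 3.14, 3.14, 3.14, 3.14].

INTERFACE

Orientations are given as a unit quaternion [x, y, z, w].
In Python, from station import manip gives the robot as it stands.
- The arm moves only by the tool drive_tool, never from a script. Its argument "motion" is a list that holds one entry, the list of rows, each a list of 5 numbers: the finger opening in mm, from 0 to 85.4, then the shift along the tool's x, y, z in units of 30 mm (1.0 is 30 mm), then the turn about the tool's z in units of 8 degrees (1.0 is 8 degrees). In form: [[[fingers, x, y, z, yaw], ...]]. A call has 1 to 10 rows; each row is the pose to reach, as a shift and turn from the pose commanded when the call began, along the tool's axes at that moment; what a row does not reach only later rows make up. A row lasts 1/10 s, in which the tool goes at most 50 mm and 8.59 degrees, less where a joint would pass 70% of its speed; a pose out of reach is approached as far as the arm can. A call with a gripper value outside its range is refused whole. The fingers move at their own pace and stop on an object; "squeeze" is the grip in N (left out, the last holds). Time passes only in rows, so rows that repeat a pose let the fingers close. It gives the time, the measured TCP pose, the force, the opening and the grip force at its end, in the units of the state.
- manip.sense(): the state, without advancing time (a new reading comes with each control period).
- manip.snapshot(name): name is "side" or "top" or "wrist"; returns the picture (400x640x3 uint8, red, green, blue); there is no depth.
- manip.camera_model(name): a dict with "fov_y" (degrees; the focal length in pixels is half the picture's height over the tangent of half this angle, whatever the lens; pixels are square), "cx", "cy" (the principal point, pixels), "origin" and "orientation" of the camera in the world. Camera axes: x right, y up, looking along -z (the intrinsics and any distortion apply to the point x, -y, -z); pixel columns grow to the right and rows downward; lengths in m; the calibration is good to about 2 mm. A picture is of the moment at which its call begins: read the wrist's pose just before it. camera_model takes no time and is no camera call; for the wrist camera it gives the pose at the moment of the call.
- manip.sign_off(): hands the job in; it is judged then, once.
The state is a dict: "t": time; "q": joint angles; "qd": joint speeds; "tau": joint torques, N m; "tcp_pos": TCP position; "tool_rot": TCP orientation; "force": force on the tool from outside, world axes, zero at the start; "ft_torque": the same for the moment, N m; "finger_gap": opening from 0.0 (shut) to 1.0 (fully open); "gripper_force": force on a finger pad.
Only numpy, scipy, OpenCV 4.12 (cv2) and the standard library are available. Lean on these libraries where they do the work, as an engineer would, in place of code of your own. Each camera call takes 0.05 s, during which the arm holds its last target. There are 200 camera calls.

TASK

Open the gear-drive unit for service: loosen both captive thumbscrews all the way, then slide the cover toward the thumbscrew end until it stops, lift it off by its handle and lay it the right way up, centred on the black bench mat and square to it. Do not force the cover while a screw still holds it, do not drop it, and leave the loupe, the oil pot and the dust blower where they are.

Things in the scene. Friction and masses are not known exactly. Their poses are not given: they have to be found in the camera images.
- unit: Gear-drive unit: dark grey housing 180 mm long (x), 140 wide (y), 50 high, held to the bench by four lugs (11 mm out) on its long sides, closed by the cover. Origin: centre of its underside, z up. Its -x end, with connector, fuse cap and switch (10 mm proud), lies below the thumbscrews. Inside each long wall a guide rail with two notches holds the cover's hooks.
- cover: Bare aluminium cover plate 180 (x) x 140 x 4 mm, 0.3 to 0.55 kg with handle and screws. Origin: centre of its underside; thumbscrews at its -x end, z up. Closed it lies at 0, 0, 50 mm in the unit's frame, same axes. Four hooks 7 mm deep under its long sides sit below the unit's rails (1 mm play), so it can neither lift nor tilt. While a screw is in, it slides under 3 mm.
- slid_open (a point): Point of the unit at -18, 0, 50 mm in its frame: where the cover's origin is when the cover, both screws loosened, has been slid 18 mm toward its -x end against a hard stop. There its hooks stand in the rails' notches: within 2 mm of this stop the cover lifts straight up (free after 8 mm), elsewhere it does not. Sliding takes up to 10 N; side play 1.5 mm.
- cover_hook (a point): Lower face of one of the cover's four hooks, at +62, +58, -7 mm in the cover's frame; the others at x = -18 and +62, y = +-58 mm, each 16 mm long (x). Laid on a flat surface the cover stands level on these hooks, its underside 7 mm above the surface.
- handle_grip (a point): Middle of the grip bar of the cover's black bow handle: bar 12 mm wide (cover's x), 90 mm long (its y), 9 mm high, 26 mm of clear space between plate and bar, legs at the bar's ends. Lies at -6, 0, 34.5 mm in the cover's frame, within 10 mm of the balance point; axes are the cover's.
- screw_a (a joint): Turn (rad) of the captive thumbscrew at y = +42 mm on the cover: 0 tight, growing anticlockwise seen from above (loosening) to a hard stop at 3.3. Its fast thread lifts it 1.6 mm a radian; beyond 2.6 its tip is out of the housing. Starts at 0 to 0.6, turns with about 0.06 N m, stays where it is left and never leaves the cover.
- screw_a_head (a point): Middle of that thumbscrew's knurled round steel head (22 mm across, 15 high), on its axis, at x = -66, y = +42 mm on the cover, z up. Tight, it is 12.3 mm above the cover's underside, the head's lower face 1 mm above the plate; it rises as the screw loosens. The two heads are 84 mm apart, the handle 60 mm from them.
- screw_b (a joint): Turn (rad) of the captive thumbscrew at y = -42 mm on the cover: 0 tight, growing anticlockwise seen from above (loosening) to a hard stop at 3.3. Its fast thread lifts it 1.6 mm a radian; beyond 2.6 its tip is out of the housing. Starts at 0 to 0.6, turns with about 0.06 N m, stays where it is left and never leaves the cover.
- screw_b_head (a point): Middle of that thumbscrew's knurled round steel head (22 mm across, 15 high), on its axis, at x = -66, y = -42 mm on the cover, z up. Tight, it is 12.3 mm above the cover's underside, the head's lower face 1 mm above the plate; it rises as the screw loosens. The two heads are 84 mm apart, the handle 60 mm from them.
- mat: Black rubber bench mat, 260 mm (x) x 210 mm (y), 3 mm thick, fixed. Origin: centre of its underside; z up.
- loupe: Black watchmaker's loupe, 36 mm across and 30 mm high, standing on the bench between unit and mat; bystander. Origin: centre of its foot.
- oil_pot: Small black oil pot with a red lid, 28 mm across, 20 mm high; bystander. Origin: centre of its foot.
- blower: Red rubber dust blower with black nozzle, 61 mm across, 104 mm high, standing at the back left; bystander. Origin: centre of its foot.

How it is judged:
By the outcome, as a careful person would: the job done as asked, in the order asked, and still so for the second after the job is handed in, with the robot touching nothing.
It also fails if it takes over 72 s, if anything falls off the work surface, if the arm or the gripper's body presses on something with over 40 N, if the wrist force passes 120 N, or if a joint passes its speed limit or range.

## Working session

There is one attempt and no reset: what is moved stays moved. The work goes in short steps, Python scripts to look and compute and a tool call to move; the robot and the scene stay as the last step left them, time stands still between calls to the robot, and variables do not carry over. Pictures are saved under pics/ and viewed, at most 10 in all, crops included, and the job is handed in when it is done.

Besides the shell and the picture viewer there is one more tool, called after "Request:" as name([rows], argument=value, ...), one row to a line, values as JSON. drive_tool: Moves the arm, as the interface text tells. Its arguments: {"type":"object","properties":{"motion":{"type":"array","items":{"type":"array","items":{"type":"array","items":{"type":"number"}}}},"squeeze":{"type":"number"}},"required":["motion"]}

```bash
mkdir -p pics; ls; python3 - <<'E'
from station import manip
import cv2,numpy as np
s=manip.sense(); print(s)
for n in ["top","side"]:
    im=manip.snapshot(n); cv2.imwrite(f"pics/{n}0.png",im[:,:,::-1]); print(n,manip.camera_model(n))
print(manip.camera_model("wrist"))
E
```

```text
pics
{'t': 0.0, 'q': array([-1.38149808e+00,  5.28480921e-01,  1.43391453e+00,  5.96594084e-06,
        1.18142375e+00, -1.78525068e-01]), 'qd': array([-2.12868740e-06, -5.83427365e-04,  3.77874895e-04,  5.09924597e-04,
        1.68158593e-03,  1.44300168e-03]), 'tau': array([-1.78786442e-03, -4.42357349e+01, -1.78026527e+01, -1.46628122e-04,
        8.48119555e-03,  7.55866921e-06]), 'tcp_pos': array([ 0.22461557, -0.58246097,  0.23032069]), 'tool_rot': array([ 9.83135464e-01,  1.82875422e-01, -3.23832415e-06, -1.11327078e-03]), 'force': array([-0.17974655, -0.63292252, -0.9977203 ]), 'ft_torque': array([ 0.08265616, -0.05198386, -0.02122979]), 'gripper_force': 0.0, 'finger_gap': 1.0007134554648012}
top {'fov_y': 44.615183170261524, 'cx': 321.6891737371081, 'cy': 200.36683728950806, 'origin': array([ 0.48454702, -0.04184401,  1.19243195]), 'orientation': array([ 0.02134172, -0.02575289, -0.70509631,  0.70832233])}
side {'fov_y': 48.451846680014235, 'cx': 322.97048125422634, 'cy': 197.867695766102, 'origin': array([ 0.51193525, -0.94098033,  0.62623231]), 'orientation': array([ 0.48756651, -0.01339673, -0.03751653,  0.87217655])}
{'fov_y': 71.64214987258052, 'cx': 325.8538859193511, 'cy': 196.97933019543774, 'origin': array([ 0.29074483, -0.55860154,  0.37236695]), 'orientation': array([-0.11632029,  0.08145795, -0.55968763,  0.81644593])}
```

View pics/top0.png

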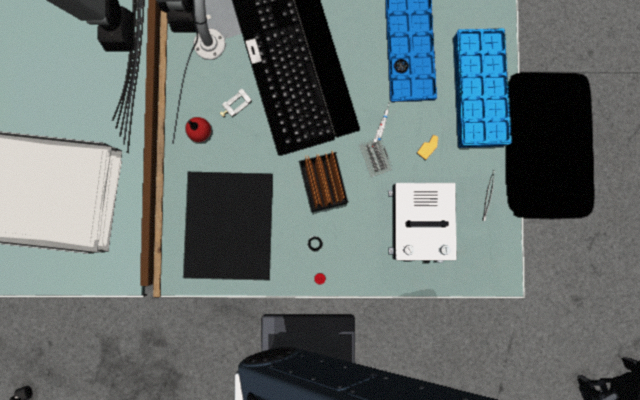

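View pics/side0.png

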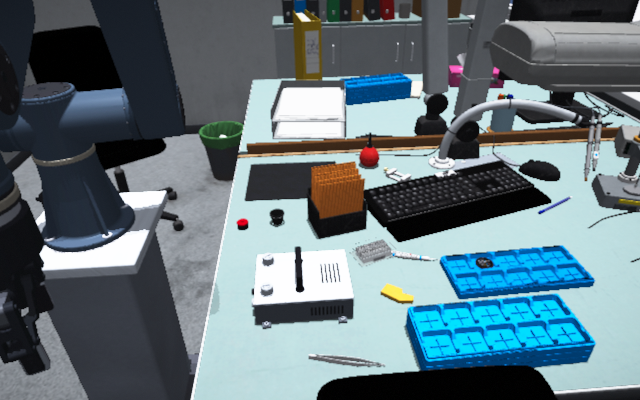

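The top view shows the unit with its white cover (cols 393–457, rows 183–262). The screws are at about (407,250) and (445,250) and the handle at (427,224). The mat is at cols 184–273, rows 172–280. The loupe is at (315,243), the oil pot at (320,279) and the blower at (198,130). The side view also shows a tall card rack between the unit and the mat.

```bash
cat > h.py <<'E'
from station import manip
import cv2,numpy as np
from scipy.spatial.transform import Rotation as R
def ray(m,uv):
    f=200/np.tan(np.radians(m["fov_y"])/2)
    uv=np.atleast_2d(np.asarray(uv,float))
    d=np.c_[(uv[:,0]-m["cx"])/f,-(uv[:,1]-m["cy"])/f,-np.ones(len(uv))]
    return R.from_quat(m["orientation"]).apply(d)
def plane(m,uv,z):
    d=ray(m,uv); o=m["origin"]
    return o+d*((z-o[2])/d[:,2])[:,None]
def proj(m,P):
    f=200/np.tan(np.radians(m["fov_y"])/2)
    c=R.from_quat(m["orientation"]).inv().apply(np.atleast_2d(P)-m["origin"])
    return np.c_[m["cx"]+f*c[:,0]/-c[:,2],m["cy"]-f*c[:,1]/-c[:,2]]
def tri(m1,uv1,m2,uv2):
    d1=ray(m1,uv1)[0];d2=ray(m2,uv2)[0];d1/=np.linalg.norm(d1);d2/=np.linalg.norm(d2)
    A=np.c_[d1,-d2];t=np.linalg.lstsq(A,m2["origin"]-m1["origin"],rcond=None)[0]
    a=m1["origin"]+t[0]*d1;b=m2["origin"]+t[1]*d2
    return (a+b)/2,np.linalg.norm(a-b)
def blob(mask,box):
    x0,y0,x1,y1=box; k=np.zeros(mask.shape,np.uint8); k[y0:y1,x0:x1]=mask[y0:y1,x0:x1]
    cs,_=cv2.findContours(k,cv2.RETR_EXTERNAL,cv2.CHAIN_APPROX_NONE)
    return max(cs,key=cv2.contourArea)
def rect(m,c,z):
    P=plane(m,c.reshape(-1,2),z)[:,:2]*1000
    r=cv2.minAreaRect(P.astype(np.float32)); return r
E
python3 - <<'E'
from h import *
m=manip.camera_model("top"); im=cv2.imread("pics/top0.png"); g=im.min(2)
mx=im.max(2)
c=blob((g>200).astype(np.uint8),(380,170,470,275)); print("cover",rect(m,c,.054),cv2.contourArea(c))
c=blob((mx<60).astype(np.uint8),(175,165,280,285)); print("mat",rect(m,c,.003))
c=blob((mx<70).astype(np.uint8),(400,213,455,235)); print("handle",rect(m,c,.089))
c=blob((mx<80).astype(np.uint8),(300,232,328,255)); print("loupe",rect(m,c,.03))
hsv=cv2.cvtColor(im,cv2.COLOR_BGR2HSV); red=((hsv[...,1]>150)&((hsv[...,0]<8)|(hsv[...,0]>172))&(mx>80)).astype(np.uint8)
print("pot",rect(m,blob(red,(305,265,335,292)),.02)); print("blower",rect(m,blob(red,(180,110,220,150)),.03))
for n,u in [("rack top corners",[(301,161),(338,152),(347,204),(312,212)])]: print(n,plane(m,u,.09)*1000)
x=cv2.resize(im[175:270,385:465],None,fx=6,fy=6,interpolation=cv2.INTER_CUBIC); 
s=cv2.imread("pics/side0.png")[235:335,235:365]; s=cv2.resize(s,None,fx=6,fy=6,interpolation=cv2.INTER_CUBIC)[:570,:]
s=cv2.resize(s,(320*2-320+0,570*320//780)) if 0 else s
out=np.zeros((600,800,3),np.uint8); a=cv2.resize(im[175:270,385:465],(400,475),interpolation=cv2.INTER_CUBIC); b=cv2.resize(cv2.imread("pics/side0.png")[235:335,240:360],(400,333),interpolation=cv2.INTER_CUBIC)
out[:475,:400]=a; out[:333,400:]=b; cv2.imwrite("pics/crop1.png",out)
E
```

```text
cover ((513.8336791992188, -291.4024658203125), (177.5957489013672, 139.00379943847656), 0.2299039661884308) 4442.5
mat ((502.6573486328125, 178.88778686523438), (206.3313446044922, 256.2772216796875), 88.85270690917969)
handle ((506.8100280761719, -286.1816101074219), (11.315122604370117, 93.07722473144531), 0.2548021376132965)
loupe ((459.1221008300781, -33.004920959472656), (31.80336570739746, 31.84122085571289), 26.894031524658203)
pot ((376.0038757324219, -44.58011245727539), (21.28541374206543, 21.473987579345703), 0.2188393920660019)
blower ((734.86474609375, 251.74166870117188), (53.52806854248047, 54.51578140258789), 46.11053466796875)
rack top corners [[ 647.77187572   -1.03769607   90.        ]
 [ 668.91579913  -85.30877409   90.        ]
 [ 550.13222367 -105.96219085   90.        ]
 [ 531.62425221  -26.75559969   90.        ]]
```

View pics/crop1.png

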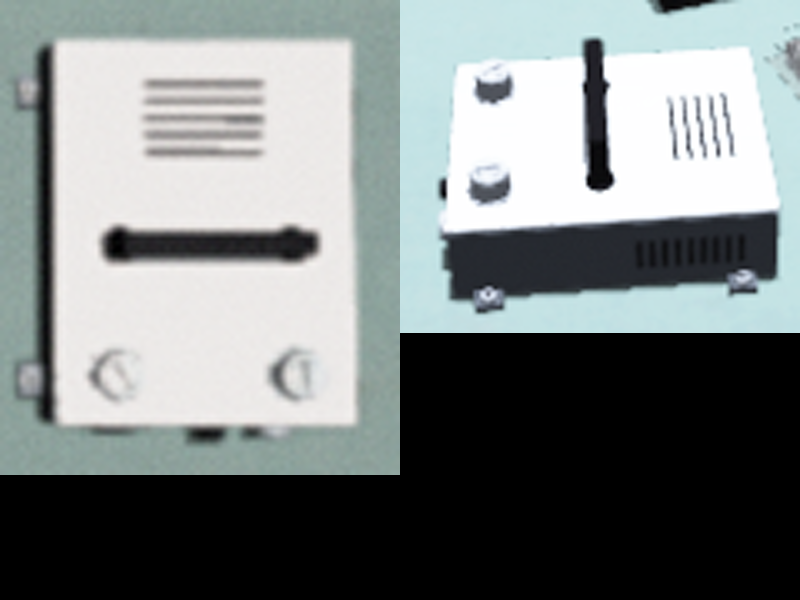

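The crop shows a clear plate edge, two grey heads at about crop (117,375) and (297,375), and the handle bar at crop (103–318,244). The handle sits about 5 mm off its expected y, which is more than the calibration error, so I'm moving over the unit for a closer look with the wrist camera.

Request:
drive_tool([
  [[85, 1.3, -0.8, 0.2, 0], [85, 2.6, -1.6, 0.4, 0], [85, 3.9, -2.4, 0.6, 0], [85, 5.2, -3.2, 0.8, 0], [85, 6.5, -4.0, 1.0, 0], [85, 7.8, -4.8, 1.2, 0], [85, 9.1, -5.6, 1.4, 0], [85, 10.5, -6.4, 1.5, 0], [85, 10.5, -6.4, 1.5, 0], [85, 10.5, -6.4, 1.5, 0]],
])

```text
t: 1.1
tcp_pos: [0.45, -0.2896, 0.186]
tool_rot: [0.983, 0.184, -0.0, -0.0]
force: [-0.6, -0.4, 0.3]
finger_gap: 1.001
gripper_force: 0.0
```

```bash
python3 - <<'E'
from h import *
import pickle
s=manip.sense(); m=manip.camera_model("wrist"); im=manip.snapshot("wrist")
print(s["t"],s["tcp_pos"],s["q"]); pickle.dump(m,open("w1.pkl","wb")); cv2.imwrite("pics/w1.png",im[:,:,::-1])
E
```

```text
1.1 [ 0.45003758 -0.28960948  0.18599114] [-7.80482443e-01  4.68962614e-01  1.70448749e+00 -5.41932468e-04
  9.68860137e-01  4.19559701e-01]
```

View pics/w1.png

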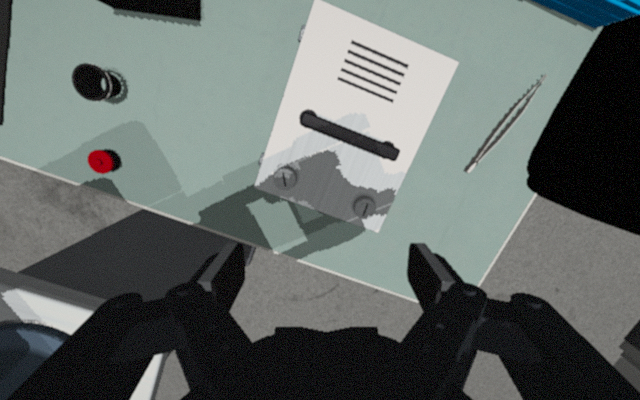

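The wrist view shows the screw heads at about (286,177) and (364,207), handle ends at (303,118) and (398,155), and plate corners at (459,64), (379,233) and (256,186). Next I'll cast rays and compare with the top view.

```bash
python3 - <<'E'
from h import *
import pickle
w=pickle.load(open("w1.pkl","rb")); t=manip.camera_model("top"); sd=manip.camera_model("side")
np.set_printoptions(precision=1,suppress=True)
print("heads",plane(w,[(286,176),(364,206)],.0705)*1000)
print("corners",plane(w,[(459,64),(379,233),(256,186)],.054)*1000)
print("bar ends",plane(w,[(303,117),(398,154)],.089)*1000, "legs feet?")
for a,b in [((286,176),(408.5,250)),((364,206),(444.5,250)),((459,64),(456,183)),((379,233),(456.3,260)),((256,186),(396,260)),((303,117),(406,223.5)),((398,154),(448.5,223.5))]:
    p,e=tri(w,a,t,b); print(a,p*1000,e*1000)
# side px = crop/ (400/120)+240, /3.33+235
S=lambda x,y:(240+(x-400)*.3,235+y*.3)
for n,a,b in [("headA",(286,176),S(492,72)),("headB",(364,206),S(490,172))]:
    p,e=tri(w,a,sd,b); print(n,p*1000,e*1000)
g=cv2.imread("pics/w1.png"); gray=cv2.cvtColor(g,cv2.COLOR_BGR2GRAY)
c=cv2.HoughCircles(cv2.resize(gray[150:240,250:400],None,fx=4,fy=4,interpolation=cv2.INTER_CUBIC),cv2.HOUGH_GRADIENT,1,120,param1=80,param2=20,minRadius=34,maxRadius=60)
print(None if c is None else c[0]/4+np.array([250,150,0]))
E
```

```text
heads [[ 451.1 -249.7   70.5]
 [ 450.5 -330.4   70.5]]
corners [[ 601.2 -360.6   54. ]
 [ 424.2 -361.7   54. ]
 [ 426.  -223.6   54. ]]
bar ends [[ 508.  -247.7   89. ]
 [ 509.  -334.2   89. ]] legs feet?
(286, 176) [ 446.8 -249.8   57.6] 2.6442261360179455
(364, 206) [ 446.  -335.2   53. ] 0.6379947879190603
(459, 64) [ 604.6 -366.2   42. ] 2.929076102420627
(379, 233) [ 422.7 -363.5   49.4] 0.41043201395926665
(256, 186) [ 422.6 -222.8   45.7] 1.6213655236840157
(303, 117) [ 507.1 -245.4   57.5] 0.26730237452731903
(398, 154) [ 507.8 -347.8   43.2] 0.9304965277463603
headA [ 450.4 -249.6   70.4] 1.3829038585485474
headB [ 450.1 -331.3   67.3] 0.8796055579554105
None
```

Request:
drive_tool([
  [[55, 0.2, -0.5, 0.6, 1], [55, 0.48, -1.25, 1.2, 2], [55, 0.48, -1.25, 1.8, 3], [55, 0.48, -1.25, 2.4, 4], [55, 0.48, -1.25, 2.8, 5], [55, 0.48, -1.25, 2.8, 5], [55, 0.48, -1.25, 2.8, 5]],
])

```text
t: 1.85
tcp_pos: [0.4491, -0.252, 0.1024]
tool_rot: [0.986, -0.164, 0.0, 0.0]
force: [-0.4, 0.2, -0.1]
finger_gap: 0.647
gripper_force: 0.0
```

```bash
python3 - <<'E'
from h import *
import pickle
s=manip.sense(); m=manip.camera_model("wrist"); im=manip.snapshot("wrist")
print(s["t"],s["tcp_pos"],s["q"],s["force"]); pickle.dump(m,open("w2.pkl","wb")); cv2.imwrite("pics/w2.png",im[:,:,::-1])
print(proj(m,[[.4495,-.2495,.0705],[.4495,-.333,.0705],[.5085,-.2913,.089],[.4495,-.2495,.055]]))
E
```

```text
1.85 [ 0.44914204 -0.25202157  0.1024161 ] [-7.28490655e-01  5.81971816e-01  1.82013936e+00 -1.99044027e-04
  7.39326267e-01  1.17217566e+00] [-0.36019782  0.22508315 -0.14409531]
[[319.86449326 226.44631528]
 [441.66418671 187.7270394 ]
 [356.30234503 120.31059952]
 [320.30946154 218.27977114]]
```

View pics/w2.png

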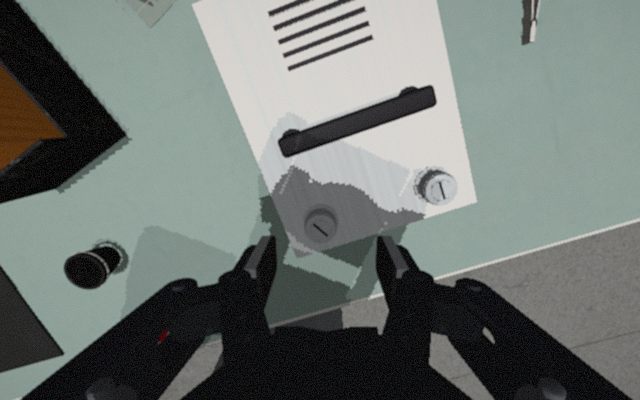

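Screw A's head is at (321,228), against a prediction of (320,226), so the position estimate holds to within 1 mm. Screw B is at about (440,186). I'll descend and grip A.

Request:
drive_tool([
  [[55, 0, -0.04, 0.7, 0], [55, 0, -0.04, 1.4, 0], [55, 0, -0.04, 1.45, 0], [55, 0, -0.04, 1.45, 0]],
], squeeze=30)

```text
t: 2.3
tcp_pos: [0.4501, -0.2499, 0.0593]
tool_rot: [0.986, -0.164, 0.0, 0.0]
force: [-0.1, 0.3, -0.3]
finger_gap: 0.643
gripper_force: 0.0
```

Request:
drive_tool([
  [[10, 0, 0, 0, 0], [10, 0, 0, 0, 0], [10, 0, 0, 0, 0], [10, 0, 0, 0, 0]],
])

```text
t: 2.7
tcp_pos: [0.4505, -0.2497, 0.0599]
tool_rot: [0.986, -0.164, 0.001, 0.0]
force: [-0.1, 1.2, 6.1]
finger_gap: 0.233
gripper_force: 29.2
```

Request:
drive_tool([
  [[10, 0, 0, -0.01, -1], [10, 0, 0, -0.015, -2], [10, 0, 0, -0.02, -3], [10, 0, 0, -0.03, -4], [10, 0, 0, -0.04, -5], [10, 0, 0, -0.045, -6], [10, 0, 0, -0.05, -7], [10, 0, 0, -0.06, -8], [10, 0, 0, -0.07, -9], [10, 0, 0, -0.075, -10]],
])

```text
t: 3.7
tcp_pos: [0.4491, -0.2462, 0.0619]
tool_rot: [0.86, 0.51, 0.0, -0.003]
force: [0.5, 9.2, 10.8]
finger_gap: 0.236
gripper_force: 29.7
```

```bash
python3 - <<'E'
from h import *
s=manip.sense(); print(s["t"],s["tcp_pos"],s["q"],s["force"],s["ft_torque"],s["finger_gap"],R.from_quat(s["tool_rot"]).as_matrix()[:2,0])
E
```

```text
3.7 [ 0.44909132 -0.24624814  0.0619355 ] [-0.72148539  0.65465716  1.84471566  0.00411334  0.64707786 -0.22430712] [ 0.54301082  9.24082347 10.75834641] [ 1.40862158 -0.12773389 -0.10647918] 0.2356653701430141 [0.47983804 0.87735017]
```

Request:
drive_tool([
  [[40, 0, 0, 0, 0], [40, 0, 0, 0, 0], [40, -0.01, -0.08, 0, 0], [40, -0.01, -0.08, 0, 0], [40, -0.01, -0.08, 0, 0]],
])

```text
t: 4.2
tcp_pos: [0.4476, -0.2488, 0.0609]
tool_rot: [0.861, 0.508, -0.0, -0.0]
force: [0.4, -0.6, 0.5]
finger_gap: 0.467
gripper_force: 0.0
```

Request:
drive_tool([
  [[10, 0, 0, 0, 0], [10, 0, 0, 0, 0], [10, 0, 0, 0, 0], [10, 0, 0, 0, 0]],
])

```text
t: 4.6
tcp_pos: [0.4477, -0.2487, 0.0611]
tool_rot: [0.861, 0.508, -0.0, 0.0]
force: [0.0, -0.7, 0.2]
finger_gap: 0.232
gripper_force: 29.3
```

Now centred with no side force, so I'll keep turning.

Request:
drive_tool([
  [[10, 0, 0, -0.01, -1], [10, 0, 0, -0.015, -2], [10, 0, 0, -0.02, -3], [10, 0, 0, -0.03, -4], [10, 0, 0, -0.04, -5], [10, 0, 0, -0.045, -6], [10, 0, 0, -0.05, -7], [10, 0, 0, -0.06, -8], [10, 0, 0, -0.07, -9]],
])

```text
t: 5.5
tcp_pos: [0.4477, -0.2487, 0.0632]
tool_rot: [0.396, 0.918, -0.0, 0.0]
force: [0.1, -0.5, 0.2]
finger_gap: 0.231
gripper_force: 29.3
```

```bash
cat > st.py <<'E'
from h import *
s=manip.sense(); np.set_printoptions(precision=4,suppress=True)
M=R.from_quat(s["tool_rot"]).as_matrix()
print(s["t"],s["tcp_pos"],"q",s["q"],"F",s["force"],"T",s["ft_torque"],s["finger_gap"],"yaw",np.degrees(np.arctan2(M[1,0],M[0,0])))
E
python3 st.py
```

```text
5.5 [ 0.4477 -0.2487  0.0632] q [-0.7254  0.6514  1.8475 -0.0002  0.6426 -1.4825] F [ 0.0663 -0.4752  0.2324] T [-0.0882  0.1547 -0.0671] 0.23063027985830478 yaw 133.38563459893814
```

Request:
drive_tool([
  [[10, 0, 0, -0.01, -0.8], [10, 0, 0, -0.015, -1.6], [10, 0, 0, -0.02, -2.4], [10, 0, 0, -0.02, -2.4]],
])

```text
t: 5.9
tcp_pos: [0.4465, -0.2479, 0.0634]
tool_rot: [0.24, 0.971, 0.001, -0.001]
force: [-3.5, -0.1, -0.0]
finger_gap: 0.234
gripper_force: 29.4
```

```bash
python3 st.py
```

```text
5.9 [ 0.4465 -0.2479  0.0634] q [-0.7258  0.6505  1.8487 -0.0003  0.6454 -1.811 ] F [-3.4958 -0.0551 -0.0042] T [-0.1529  0.6348 -0.3962] 0.23390303939218687 yaw 152.19142098719283
```

Request:
drive_tool([
  [[45, 0, 0, 0, 0], [45, 0, 0, 0, 0], [45, 0, 0, -1.2, 0], [45, -0.4, -0.75, -1.2, 1], [45, -0.9, -1.7, -1.2, 2], [45, -1.3, -2.48, -1.2, 3], [45, -1.3, -2.48, -1.2, 4], [45, -1.3, -2.48, -1.2, 5], [45, -1.3, -2.48, -1.2, 6], [45, -1.3, -2.48, -1.2, 7]],
])

```text
t: 6.9
tcp_pos: [0.4482, -0.3329, 0.0999]
tool_rot: [0.67, 0.742, 0.0, 0.001]
force: [0.7, 0.2, -0.0]
finger_gap: 0.526
gripper_force: 0.0
```

Request:
drive_tool([
  [[45, 0, 0, 0, 1], [45, 0, 0, 0, 2], [45, 0, 0, 0, 3], [45, 0, 0, 0, 4], [45, 0, 0, 0, 5], [45, 0, 0, 0, 6], [45, 0, 0, 0, 7], [45, 0, 0, 0, 8], [45, 0, 0, 0, 9], [45, 0, 0, 0, 10]],
])

```text
t: 7.9
tcp_pos: [0.4483, -0.3328, 0.0999]
tool_rot: [0.99, 0.138, 0.0, 0.001]
force: [0.0, -0.7, -0.6]
finger_gap: 0.527
gripper_force: 0.0
```

Request:
drive_tool([
  [[45, 0, 0, 0, 1], [45, 0, 0, 0, 2], [45, 0, 0, 0, 3], [45, 0, 0, 0, 4], [45, 0, 0, 0, 4.5], [45, 0, 0, 0, 4.5]],
])

```text
t: 8.5
tcp_pos: [0.4482, -0.3328, 0.0999]
tool_rot: [0.985, -0.171, 0.001, 0.0]
force: [0.1, 1.3, 0.4]
finger_gap: 0.527
gripper_force: 0.0
```

```bash
python3 st.py; python3 - <<'E'
from h import *
m=manip.camera_model("wrist"); im=manip.snapshot("wrist"); cv2.imwrite("pics/w3.png",im[:,:,::-1])
print(proj(m,[[.4477,-.2487,.0755],[.4477,-.3327,.0705],[.5078,-.2913,.089]]))
E
```

```text
8.5 [ 0.4482 -0.3328  0.0999] q [-0.839   0.6256  1.7135  0.0002  0.8013  1.0763] F [0.0944 1.331  0.3535] T [-0.0147 -0.0217 -0.0664] 0.5274482879984721 yaw -19.7427846033684
[[206.99854582 269.65982004]
 [323.65857097 228.00128323]
 [217.28009341 170.0677708 ]]
```

View pics/w3.png

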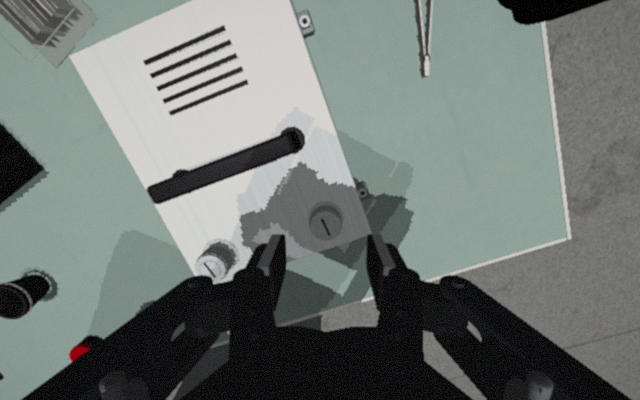

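The wrist view shows head B at (325,225). Head A is at (211,266), raised and turned, and both show the same small offset from the prediction. I'll grip B at the planned position.

Request:
drive_tool([
  [[45, 0, 0, 0.7, 0], [45, 0, 0, 1.32, 0], [45, 0, 0, 1.32, 0], [10, 0, 0, 1.32, 0], [10, 0, 0, 1.32, 0], [10, 0, 0, 1.32, 0], [10, 0, 0, 1.32, 0]],
])

```text
t: 9.25
tcp_pos: [0.4481, -0.3329, 0.061]
tool_rot: [0.985, -0.171, 0.001, 0.0]
force: [0.2, 0.7, 1.9]
finger_gap: 0.228
gripper_force: 29.5
```

Request:
drive_tool([
  [[10, 0, 0, -0.01, -1], [10, 0, 0, -0.015, -2], [10, 0, 0, -0.02, -3], [10, 0, 0, -0.03, -4], [10, 0, 0, -0.04, -5], [10, 0, 0, -0.045, -6]],
])

```text
t: 9.85
tcp_pos: [0.4482, -0.3333, 0.0623]
tool_rot: [0.969, 0.247, 0.001, 0.001]
force: [0.1, -0.8, 1.5]
finger_gap: 0.23
gripper_force: 29.5
```

```bash
python3 st.py
```

```text
9.85 [ 0.4482 -0.3333  0.0623] q [-0.8395  0.6882  1.7314 -0.0001  0.7197  0.2324] F [ 0.0529 -0.8497  1.5024] T [-0.0467 -0.0021 -0.0555] 0.22997977562994035 yaw 28.590395995519543
```

Low forces and good centring. I'll continue to about 152°.

Request:
drive_tool([
  [[10, 0, 0, -0.01, -1], [10, 0, 0, -0.015, -2], [10, 0, 0, -0.02, -3], [10, 0, 0, -0.03, -4], [10, 0, 0, -0.04, -5], [10, 0, 0, -0.045, -6], [10, 0, 0, -0.05, -7], [10, 0, 0, -0.06, -8], [10, 0, 0, -0.07, -9], [10, 0, 0, -0.075, -10]],
])

```text
t: 10.85
tcp_pos: [0.4488, -0.3336, 0.0646]
tool_rot: [0.584, 0.812, -0.0, 0.002]
force: [1.2, 0.1, -0.2]
finger_gap: 0.226
gripper_force: 29.4
```

Request:
drive_tool([
  [[10, 0, 0, -0.01, -1], [10, 0, 0, -0.015, -2], [10, 0, 0, -0.02, -3], [10, 0, 0, -0.02, -3]],
])

```text
t: 11.25
tcp_pos: [0.4489, -0.3335, 0.0652]
tool_rot: [0.405, 0.914, -0.0, 0.002]
force: [3.3, 0.6, 0.5]
finger_gap: 0.234
gripper_force: 29.5
```

```bash
python3 st.py
```

```text
11.25 [ 0.4489 -0.3335  0.0652] q [-0.839   0.6835  1.7296  0.0009  0.7248 -1.5771] F [3.3065 0.554  0.5376] T [ 0.0788 -0.5105  0.0699] 0.2344485128036742 yaw 132.24946058288486
```

Request:
drive_tool([
  [[10, 0, 0, -0.01, -1], [10, 0, 0, -0.015, -2], [10, 0, 0, -0.015, -2]],
])

```text
t: 11.55
tcp_pos: [0.449, -0.3334, 0.0656]
tool_rot: [0.275, 0.961, -0.001, 0.002]
force: [3.5, 0.8, 2.5]
finger_gap: 0.234
gripper_force: 29.6
```

```bash
python3 st.py
```

```text
11.55 [ 0.449  -0.3334  0.0656] q [-0.8389  0.6828  1.7294  0.001   0.7259 -1.8537] F [3.5394 0.8342 2.5287] T [ 0.1492 -0.6699  0.098 ] 0.23416444858169297 yaw 148.09854583295677
```

Request:
drive_tool([
  [[10, 0, 0, -0.01, -1], [10, 0, 0, -0.015, -2], [10, 0, 0, -0.015, -2]],
])

```text
t: 11.85
tcp_pos: [0.4489, -0.3332, 0.066]
tool_rot: [0.139, 0.99, -0.001, 0.001]
force: [5.3, 1.4, 3.0]
finger_gap: 0.232
gripper_force: 29.7
```

```bash
python3 st.py
```

```text
11.85 [ 0.4489 -0.3332  0.066 ] q [-0.8388  0.6821  1.7293  0.0011  0.7269 -2.1312] F [5.3182 1.3659 3.021 ] T [ 0.189  -0.7835  0.0943] 0.23223796383247933 yaw 164.00270480837557
```

Request:
drive_tool([
  [[10, 0, 0, -0.005, -0.6], [10, 0, 0, -0.01, -1.2], [10, 0, 0, -0.01, -1.2]],
])

```text
t: 12.15
tcp_pos: [0.4478, -0.3333, 0.066]
tool_rot: [0.056, 0.998, -0.001, 0.0]
force: [2.0, -1.1, 3.4]
finger_gap: 0.232
gripper_force: 29.8
```

```bash
python3 st.py
```

```text
12.15 [ 0.4478 -0.3333  0.066 ] q [-0.8397  0.6819  1.7299 -0.0009  0.7282 -2.2976] F [ 1.9972 -1.1195  3.4045] T [-0.2553 -0.2792 -0.0128] 0.23234323518061983 yaw 173.56790441954942
```

Request:
drive_tool([
  [[45, 0, 0, 0, 0], [45, 0, 0, 0, 0], [45, 0, 0, -0.7, 0], [45, 0, 0, -1.4, 0], [45, 0, 0, -2.0, 0], [45, 0, 0, -2.0, 0]],
])

```text
t: 12.75
tcp_pos: [0.4481, -0.3331, 0.1272]
tool_rot: [0.054, 0.999, -0.001, 0.001]
force: [0.4, -1.0, -0.4]
finger_gap: 0.531
gripper_force: 0.0
```

```bash
python3 st.py; python3 - <<'E'
from h import *
import pickle
m4=manip.camera_model("wrist"); im4=manip.snapshot("wrist")[:,:,::-1].copy(); cv2.imwrite("pics/w4.png",im4); pickle.dump(m4,open("w4.pkl","wb"))
w1=pickle.load(open("w1.pkl","rb")); w2=pickle.load(open("w2.pkl","rb"))
A=np.array([.4477,-.2487]);B=np.array([.448,-.333])
def rec(im,m,c,z,h=.025,n=250):
    # top view: up=+x, right=-y
    q=np.array([[c[0]+h,c[1]+h,z],[c[0]+h,c[1]-h,z],[c[0]-h,c[1]-h,z],[c[0]-h,c[1]+h,z]])
    H=cv2.getPerspectiveTransform(proj(m,q).astype(np.float32),np.float32([[0,0],[n,0],[n,n],[0,n]]))
    return cv2.warpPerspective(im,H,(n,n),flags=cv2.INTER_CUBIC)
I1=cv2.imread("pics/w1.png");I2=cv2.imread("pics/w2.png")
o=np.zeros((500,750,3),np.uint8)
for k,(I,m) in enumerate([(I1,w1),(I2,w2),(im4,m4)]):
    o[:250,250*k:250*k+250]=rec(I,m,A,.071 if k<2 else .075); o[250:,250*k:250*k+250]=rec(I,m,B,.071 if k<2 else .075)
cv2.imwrite("pics/cmp.png",o)
E
```

```text
12.75 [ 0.4481 -0.3331  0.1272] q [-0.8393  0.582   1.6974 -0.0004  0.8594 -2.3014] F [ 0.3612 -0.9836 -0.4207] T [-0.0527 -0.0144 -0.0055] 0.5314224877392384 yaw 173.78599681334708
```

View pics/cmp.png

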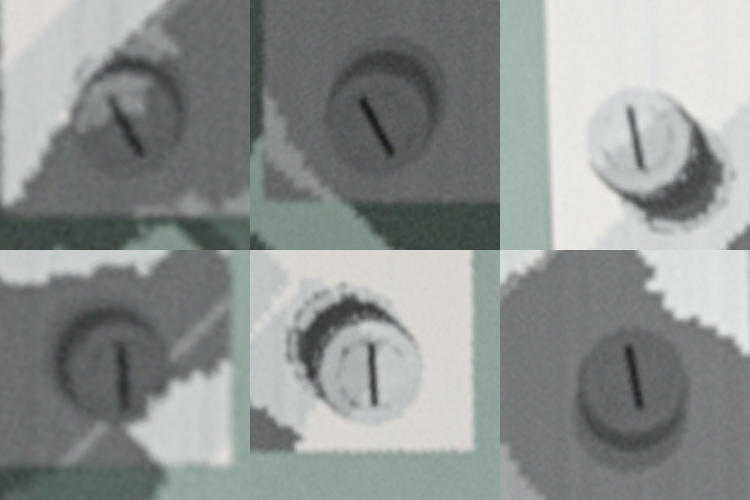

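Top row is screw A, bottom row is screw B; the right column is now. Both slots end at the same lean of about 10° left. A was about 28° left at the start and B about 2–4°. That makes A's turn about 161° and B's about 187°, so both are at the 3.3 rad stop. Next is the handle.

Request:
drive_tool([
  [[36, -0.2, 0.2, 0, 1.05], [36, -0.4, 0.4, 0, 2.1], [36, -0.6, 0.6, 0, 3.15], [36, -0.9, 0.8, 0, 4.2], [36, -1.1, 1.0, 0, 5.25], [36, -1.3, 1.2, 0, 6.3], [36, -1.5, 1.4, 0, 7.35], [36, -1.83, 1.62, 0, 8.4], [36, -1.83, 1.62, 0, 9.45], [36, -1.83, 1.62, 0, 10.44]],
])

```text
t: 13.8
tcp_pos: [0.5065, -0.2889, 0.1236]
tool_rot: [0.707, 0.707, -0.0, -0.002]
force: [-0.6, 0.9, -0.4]
finger_gap: 0.423
gripper_force: 0.0
```

Request:
drive_tool([
  [[36, 0, 0, 0, 0], [36, 0, 0, 0, 0]],
], squeeze=60)

```text
t: 14.0
tcp_pos: [0.5066, -0.2895, 0.1243]
tool_rot: [0.704, 0.71, -0.0, -0.001]
force: [-0.4, -0.3, 0.4]
finger_gap: 0.422
gripper_force: 0.0
```

```bash
python3 st.py; python3 - <<'E'
from h import *
import pickle
m=manip.camera_model("wrist"); im=manip.snapshot("wrist")[:,:,::-1].copy(); cv2.imwrite("pics/w5.png",im); pickle.dump(m,open("w5.pkl","wb"))
print(proj(m,[[.5079,-.2457,.089],[.5079,-.3357,.089],[.5139,-.2907,.089],[.5019,-.2907,.089]]))
E
```

```text
14.0 [ 0.5066 -0.2895  0.1243] q [-0.7105  0.6143  1.6307 -0.0001  0.8993 -0.7189] F [-0.4384 -0.3033  0.3822] T [ 0.0229 -0.0505 -0.0081] 0.42184732384143075 yaw 90.48329463781327
[[329.62082575 158.6695903 ]
 [328.02233556 281.59918919]
 [337.51461145 224.27484835]
 [320.02315813 224.10614455]]
```

View pics/w5.png

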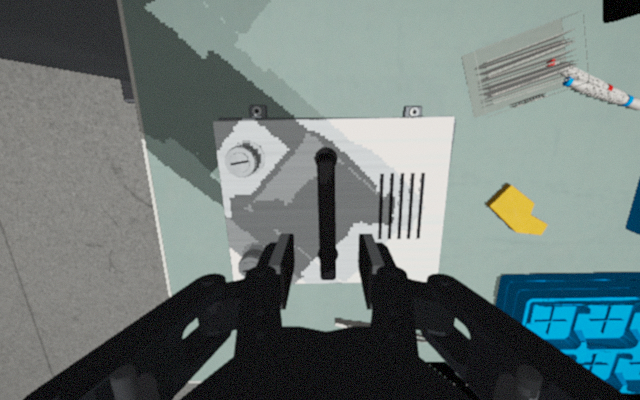

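The handle bar is centred between the fingers (cols 318–335, fingers at 291 and 362). I'll descend and grip it.

Request:
drive_tool([
  [[36, 0, 0, 0.8, 0], [36, 0, 0, 1.6, 0], [36, 0, 0, 1.96, 0], [36, 0, 0, 1.96, 0], [36, 0, 0, 1.96, 0]],
])

```text
t: 14.55
tcp_pos: [0.5076, -0.2903, 0.0669]
tool_rot: [0.705, 0.709, 0.0, 0.0]
force: [1.1, 0.1, 0.7]
finger_gap: 0.419
gripper_force: 0.0
```

Request:
drive_tool([
  [[2, 0, 0, 0, 0], [2, 0, 0, 0, 0], [2, 0, 0, 0, 0], [2, 0, 0, 0, 0], [2, 0, 0, 0, 0]],
])

```text
t: 15.05
tcp_pos: [0.5077, -0.2905, 0.068]
tool_rot: [0.705, 0.709, -0.0, 0.001]
force: [-2.0, 0.2, 6.6]
finger_gap: 0.129
gripper_force: 59.8
```

```bash
python3 st.py
```

```text
15.05 [ 0.5077 -0.2905  0.068 ] q [-0.7105  0.7014  1.66   -0.0004  0.7785 -0.7167] F [-2.036   0.2145  6.6104] T [ 0.0514  0.278  -0.019 ] 0.12935584538743858 yaw 90.36836332581308
```

Request:
drive_tool([
  [[2, 0, -0.07, -0.03, 0], [2, 0, -0.14, -0.03, 0], [2, 0, -0.21, -0.03, 0], [2, 0, -0.28, -0.03, 0], [2, 0, -0.35, -0.03, 0], [2, 0, -0.42, -0.03, 0], [2, 0, -0.49, -0.03, 0], [2, 0, -0.56, -0.03, 0], [2, 0, -0.6, -0.03, 0], [2, 0, -0.6, -0.03, 0]],
])

```text
t: 16.05
tcp_pos: [0.4901, -0.2907, 0.068]
tool_rot: [0.705, 0.709, 0.0, 0.001]
force: [5.7, 0.0, 2.9]
finger_gap: 0.123
gripper_force: 59.5
```

```bash
python3 st.py
```

```text
16.05 [ 0.4901 -0.2907  0.068 ] q [-0.7316  0.6881  1.6999  0.0006  0.7515 -0.7376] F [5.7097 0.0472 2.8881] T [ 0.0236 -0.8636 -0.0687] 0.12320877882310975 yaw 90.3174664071333
```

Slid 17.6 mm with 6 N. I'll nudge on to the stop.

Request:
drive_tool([
  [[2, 0, -0.04, 0, 0], [2, 0, -0.08, 0, 0], [2, 0, -0.08, 0, 0]],
])

```text
t: 16.35
tcp_pos: [0.4895, -0.2909, 0.0682]
tool_rot: [0.706, 0.708, 0.001, 0.003]
force: [9.3, 1.2, 0.8]
finger_gap: 0.123
gripper_force: 59.4
```

```bash
python3 st.py
```

```text
16.35 [ 0.4895 -0.2909  0.0682] q [-0.7337  0.6865  1.7036  0.0035  0.7459 -0.74  ] F [9.2989 1.2455 0.7513] T [ 0.1523 -1.4786 -0.196 ] 0.12300598570109277 yaw 90.21829391372069
```

At the hard stop: 18.2 mm of travel, and the last 2.4 mm commanded moved it only 0.6 mm. I'll ease off and lift straight up slowly.

Request:
drive_tool([
  [[2, 0, 0.04, 0, 0], [2, 0, 0.04, -0.05, 0], [2, 0, 0.04, -0.1, 0], [2, 0, 0.04, -0.15, 0], [2, 0, 0.04, -0.15, 0]],
])

```text
t: 16.85
tcp_pos: [0.4885, -0.2901, 0.0712]
tool_rot: [0.706, 0.709, 0.0, 0.0]
force: [6.3, -0.2, -4.7]
finger_gap: 0.126
gripper_force: 58.7
```

```bash
python3 st.py
```

```text
16.85 [ 0.4885 -0.2901  0.0712] q [-0.7331  0.6818  1.7016  0.0014  0.7578 -0.7386] F [ 6.2653 -0.215  -4.6572] T [-0.0822 -1.1928 -0.1727] 0.12565795608045352 yaw 90.25872971519546
```

Request:
drive_tool([
  [[2, 0, 0.03, -0.08, 0], [2, 0, 0.03, -0.16, 0], [2, 0, 0.03, -0.25, 0], [2, 0, 0.03, -0.35, 0], [2, 0, 0.03, -0.5, 0], [2, 0, 0.03, -0.7, 0], [2, 0, 0.03, -0.7, 0]],
])

```text
t: 17.55
tcp_pos: [0.4894, -0.2906, 0.0943]
tool_rot: [0.705, 0.709, -0.0, 0.001]
force: [-0.7, -0.7, -5.0]
finger_gap: 0.125
gripper_force: 59.0
```

```bash
python3 st.py
```

```text
17.55 [ 0.4894 -0.2906  0.0943] q [-0.732   0.6449  1.6887 -0.0002  0.8063 -0.7382] F [-0.7179 -0.7179 -4.9955] T [-0.0126 -0.081  -0.022 ] 0.1247814444315708 yaw 90.36128280019703
```

The cover is free and weighs about 5 N. Before carrying it, I'll refine the mat pose from the first top view by fitting its edges and check the rack's height.

```bash
python3 - <<'E'
from h import *
m=manip.camera_model("top"); im=cv2.imread("pics/top0.png"); g=cv2.GaussianBlur(im,(3,3),0).max(2).astype(float)
sc=lambda p:plane(m,p,.003)[:,:2]*1000
def edge(fixed,rng,horiz):
    pts=[]
    for v in fixed:
        l=np.array([g[v,u] if horiz else g[u,v] for u in range(*rng)])
        d=np.abs(np.diff(l)); k=d.argmax(); w=d[max(0,k-2):k+3]; u=rng[0]+.5+(np.arange(max(0,k-2),max(0,k-2)+len(w))*w).sum()/w.sum()
        pts.append((u,v) if horiz else (v,u))
    P=sc(np.array(pts)).astype(np.float32); vx,vy,x,y=cv2.fitLine(P,cv2.DIST_HUBER,0,.01,.01).ravel()
    return np.array([x,y]),np.degrees(np.arctan2(vy,vx)),P
R_={}
for n,a in {"left":(range(185,270,3),(176,196),True),"right":(range(185,270,3),(264,282),True),"far":(range(195,265,3),(164,182),False),"near":(range(195,265,3),(270,290),False)}.items():
    c,ang,P=edge(*a); print(n,c,ang,np.std(P,0)); R_[n]=c
print("centre x",(R_["far"][0]+R_["near"][0])/2,"y",(R_["left"][1]+R_["right"][1])/2, "size",R_["far"][0]-R_["near"][0],R_["left"][1]-R_["right"][1])
sd=manip.camera_model("side")
# rack near-right card top corner: side (312,168)/(361,166..)
for t,s in [((312,157),(362,163)),((301,161),(311,172)),((346,202),(364,209))]:
    p,e=tri(m,t,sd,s); print(p*1000,e*1000)
E
```

```text
left [501.33398 283.4042 ] -1.177143 [60.97059    1.2706082]
right [498.53943  74.0909 ] -1.3162972 [61.03996    1.4418277]
far [632.3656  183.12573] 88.93373 [ 0.97070897 50.878742  ]
near [372.79788 163.43825] 88.90829 [ 1.0049714 50.14597  ]
centre x 502.58173 y 178.74756 size 259.56772 209.31331
[658.1088425  -27.83846126 151.17728512] 21.010245705691627
[595.51929606  -4.56745773 130.39002461] 91.61658571543214
[ 608.42967682 -111.57811655   80.27035792] 107.03860600723542
```

The mat is at (0.5026, 0.1787), yaw −1.15°, and its fitted size of 259.6 × 209.3 mm matches the given size. The rack is under about 0.16 m tall, so I'll carry the cover high over it.

Request:
drive_tool([
  [[2, 0, 0, -0.5, 0], [2, 0, 0, -1.4, 0], [2, 0, 0, -2.4, 0], [2, 0, 0, -3.4, 0], [2, 0, 0, -4.4, 0], [2, 0, 0, -5.4, 0], [2, 0, 0, -6.3, 0], [2, 0, 0, -6.8, 0], [2, 0, 0, -7, 0], [2, 0, 0, -7, 0]],
])

```text
t: 18.55
tcp_pos: [0.489, -0.2901, 0.3037]
tool_rot: [0.705, 0.709, -0.0, 0.0]
force: [1.0, -0.8, -4.7]
finger_gap: 0.123
gripper_force: 59.1
```

Request:
drive_tool([
  [[2, 0.3, 0, 0, 0], [2, 0.9, 0, 0, 0], [2, 1.7, 0, 0, 0], [2, 2.6, 0.05, 0, 0], [2, 3.5, 0.07, 0, 0], [2, 4.4, 0.09, 0, 0], [2, 5.3, 0.12, 0, 0], [2, 6.2, 0.13, 0, 0], [2, 7.1, 0.14, 0, 0], [2, 8.0, 0.16, 0, 0]],
])

```text
t: 19.55
tcp_pos: [0.4909, -0.0473, 0.3021]
tool_rot: [0.705, 0.71, -0.0, -0.002]
force: [0.4, -0.5, -4.7]
finger_gap: 0.125
gripper_force: 59.1
```

Request:
drive_tool([
  [[2, 0.9, 0, 0, 0], [2, 1.8, 0.03, 0, 0], [2, 2.7, 0.05, 0, 0], [2, 3.6, 0.08, 0, 0.06], [2, 4.5, 0.1, 0, 0.12], [2, 5.4, 0.12, 0, 0.18], [2, 6.3, 0.14, 0, 0.18], [2, 7.0, 0.16, 0, 0.18], [2, 7.5, 0.17, 0, 0.18], [2, 7.66, 0.17, 0, 0.18]],
])

```text
t: 20.55
tcp_pos: [0.4948, 0.1815, 0.3024]
tool_rot: [0.713, 0.701, -0.001, -0.001]
force: [0.2, -0.8, -4.9]
finger_gap: 0.123
gripper_force: 59.1
```

Request:
drive_tool([
  [[2, 0, 0, 0, 0], [2, 0, 0, 0, 0], [2, 0, 0, 0, 0]],
])

```text
t: 20.85
tcp_pos: [0.4961, 0.1788, 0.3031]
tool_rot: [0.714, 0.7, -0.0, 0.0]
force: [0.4, -0.0, -4.2]
finger_gap: 0.125
gripper_force: 59.1
```

```bash
python3 st.py
```

```text
20.85 [0.4961 0.1788 0.3031] q [ 0.134   0.3134  1.584  -0.0004  1.2445  0.1543] F [ 0.421  -0.0202 -4.1848] T [-0.0481 -0.0479 -0.0631] 0.12493029468237046 yaw 88.84368846034188
```

Request:
drive_tool([
  [[2, 0, 0, 0.5, 0], [2, 0, 0, 1.5, 0], [2, 0, 0, 2.6, 0], [2, 0, 0, 3.7, 0], [2, 0, 0, 4.8, 0], [2, 0, 0, 5.9, 0], [2, 0, 0, 6.9, 0], [2, 0, 0, 7.7, 0], [2, 0, 0, 8.2, 0], [2, 0, 0, 8.4, 0]],
])

```text
t: 21.85
tcp_pos: [0.4961, 0.1787, 0.0497]
tool_rot: [0.714, 0.7, -0.001, -0.001]
force: [0.0, -0.1, -4.1]
finger_gap: 0.125
gripper_force: 59.0
```

Request:
drive_tool([
  [[2, 0, 0, 0, 0], [2, 0, 0, 0.3, 0], [2, 0, 0, 0.5, 0], [2, 0, 0, 0.6, 0], [2, 0, 0, 0.6, 0], [2, 0, 0, 0.6, 0]],
])

```text
t: 22.45
tcp_pos: [0.4962, 0.1797, 0.0333]
tool_rot: [0.714, 0.7, 0.0, 0.0]
force: [0.1, -0.3, -3.7]
finger_gap: 0.124
gripper_force: 59.0
```

```bash
python3 st.py; python3 - <<'E'
from h import *
for n in ["top","side"]: cv2.imwrite(f"pics/{n}5.png",manip.snapshot(n)[:,:,::-1])
im=cv2.imread("pics/top5.png"); m=manip.camera_model("top")
o=np.zeros((600,800,3),np.uint8); o[:480,:400]=cv2.resize(im[160:292,170:280],(400,480),interpolation=cv2.INTER_CUBIC)
o[:360,400:]=cv2.resize(cv2.imread("pics/side5.png")[120:240,240:373],(400,360),interpolation=cv2.INTER_CUBIC); cv2.imwrite("pics/crop5.png",o)
E
```

```text
22.45 [0.4962 0.1797 0.0333] q [ 0.1356  0.718   1.8183 -0.      0.605   0.1544] F [ 0.072  -0.343  -3.7393] T [-0.0306  0.045  -0.022 ] 0.12440864849162826 yaw 88.92128277969962
```

View pics/crop5.png

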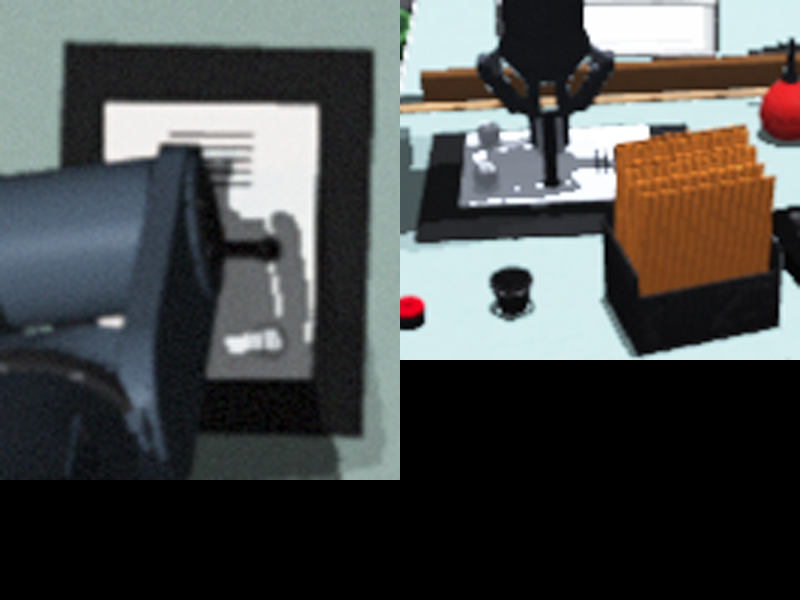

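The crop shows the cover hovering level over the mat with even margins, its plate at crop cols 103–320 on a mat at 65–372. I'll lower it to contact.

Request:
drive_tool([
  [[2, 0, -0.005, 0.05, 0], [2, 0, 0, 0.1, 0], [2, 0, 0, 0.14, 0], [2, 0, 0, 0.17, 0], [2, 0, 0, 0.17, 0]],
])

```text
t: 23.05
tcp_pos: [0.4962, 0.1797, 0.0281]
tool_rot: [0.714, 0.7, 0.0, 0.0]
force: [-0.3, -0.6, -3.4]
finger_gap: 0.126
gripper_force: 59.1
```

```bash
python3 st.py;  python3 - <<'E'
from h import *
m=manip.camera_model("top"); im=manip.snapshot("top"); g=cv2.GaussianBlur(np.ascontiguousarray(im),(3,3),0).min(2).astype(float)
# far edge of cover: cols 202..255, rows 180..196 ; right edge rows 195..225, cols 250..265 (crop scale 400/110)
def fit(fixed,rng,horiz):
    pts=[]
    for v in fixed:
        l=np.array([g[v,u] if horiz else g[u,v] for u in range(*rng)]); d=np.abs(np.diff(l)); k=d.argmax(); a=max(0,k-2); w=d[a:k+3]
        u=rng[0]+.5+(np.arange(a,a+len(w))*w).sum()/w.sum(); pts.append((u,v) if horiz else (v,u))
    P=(plane(m,pts,.014)[:,:2]*1000).astype(np.float32); r=cv2.fitLine(P,cv2.DIST_HUBER,0,.01,.01).ravel(); return r[2:],np.degrees(np.arctan2(r[1],r[0]))
print("far",fit(range(203,254,2),(180,197),False)); print("right",fit(range(192,215,2),(250,268),True))
E
```

```text
23.05 [0.4962 0.1797 0.0281] q [0.1355 0.7278 1.8197 0.     0.594  0.1544] F [-0.3421 -0.6138 -3.3654] T [ 0.0355 -0.0007 -0.0174] 0.12570951462909766 yaw 88.91234493957812
far (array([591.906  , 185.94437], dtype=float32), np.float32(89.31545))
right (array([557.51825, 107.00657], dtype=float32), np.float32(0.52258986))
```

Edges are within 0.7 mm of target. It isn't bearing on the mat yet, so I'll creep down.

Request:
drive_tool([
  [[2, 0.01, 0.01, 0.03, 0], [2, 0.01, 0.01, 0.05, 0], [2, 0.01, 0.01, 0.05, 0]],
])

```text
t: 23.4
tcp_pos: [0.4962, 0.1797, 0.028]
tool_rot: [0.714, 0.7, -0.0, 0.0]
force: [-2.7, -1.4, 8.5]
finger_gap: 0.127
gripper_force: 60.7
```

```bash
python3 st.py
```

```text
23.4 [0.4962 0.1797 0.028 ] q [ 0.1358  0.728   1.8195 -0.0007  0.5942  0.155 ] F [-2.7392 -1.4318  8.5027] T [-0.2721  0.4433 -0.0383] 0.12719325429485465 yaw 88.93167426210097
```

Firm contact. I'll ease off and open.

Request:
drive_tool([
  [[2, -0.01, -0.01, -0.03, 0], [2, -0.01, -0.01, -0.03, 0], [14, -0.01, -0.01, -0.03, 0], [20, -0.01, -0.01, -0.03, 0], [30, -0.01, -0.01, -0.03, 0], [36, -0.01, -0.01, -0.03, 0], [36, -0.01, -0.01, -0.03, 0]],
])

```text
t: 24.1
tcp_pos: [0.4962, 0.1797, 0.0274]
tool_rot: [0.714, 0.7, 0.0, -0.0]
force: [0.3, 0.1, -0.2]
finger_gap: 0.424
gripper_force: 0.0
```

Request:
drive_tool([
  [[36, 0, 0, -0.5, 0], [36, 0, 0, -1.5, 0], [36, 0, 0, -2.8, 0], [36, 0, 0, -4.2, 0], [36, 0, 0, -5.5, 0], [36, 0, 0, -7, 0], [36, -1, 0, -8, 0], [36, -2.5, 0, -8, 0], [36, -4, 0, -8, 0], [36, -5.5, 0, -8, 0]],
])

```text
t: 25.1
tcp_pos: [0.4927, 0.0134, 0.268]
tool_rot: [0.713, 0.701, 0.0, 0.0]
force: [0.7, -0.9, -0.1]
finger_gap: 0.423
gripper_force: 0.0
```

Request:
drive_tool([
  [[36, -1.5, 0, 0, 0], [36, -3, 0, 0, 0], [36, -4.5, 0, 0, 0], [36, -6, 0, 0, 0], [36, -6, 0, 0, 0], [36, -6, 0, 0, 0]],
])

```text
t: 25.7
tcp_pos: [0.4891, -0.166, 0.2671]
tool_rot: [0.715, 0.699, 0.0, -0.001]
force: [0.6, 0.4, -0.3]
finger_gap: 0.42
gripper_force: 0.0
```

```bash
python3 st.py; python3 - <<'E'
from h import *
m=manip.camera_model("top"); im=np.ascontiguousarray(manip.snapshot("top")[:,:,::-1]); cv2.imwrite("pics/top6.png",im)
c=blob((im.min(2)>110).astype(np.uint8),(190,178,267,272)); print("cover",rect(m,c,.014),cv2.contourArea(c))
mx=im.max(2); hsv=cv2.cvtColor(im,cv2.COLOR_BGR2HSV); red=((hsv[...,1]>150)&((hsv[...,0]<8)|(hsv[...,0]>172))&(mx>80)).astype(np.uint8)
for n,f in [("loupe",lambda:rect(m,blob((mx<80).astype(np.uint8),(300,232,328,255)),.03)),("pot",lambda:rect(m,blob(red,(305,265,335,292)),.02)),("blower",lambda:rect(m,blob(red,(180,110,220,150)),.03))]:
    try: print(n,f())
    except Exception as e: print(n,e)
E
```

```text
25.7 [ 0.4891 -0.166   0.2671] q [-0.5441  0.3375  1.6574  0.0005  1.1477 -0.5226] F [ 0.5595  0.4452 -0.3276] T [-0.0296  0.0124  0.017 ] 0.42029729185612863 yaw 88.75496992125198
cover ((500.7877502441406, 178.44296264648438), (142.8217010498047, 183.0948486328125), 89.82157135009766) 4352.5
loupe ((459.1221008300781, -33.004920959472656), (31.80336570739746, 31.84122085571289), 26.894031524658203)
pot ((376.0038757324219, -44.58011245727539), (21.28541374206543, 21.473987579345703), 0.2188393920660019)
blower ((733.1190185546875, 251.07565307617188), (53.86011505126953, 55.34806442260742), 1.1294769048690796)
```

View pics/top6.png

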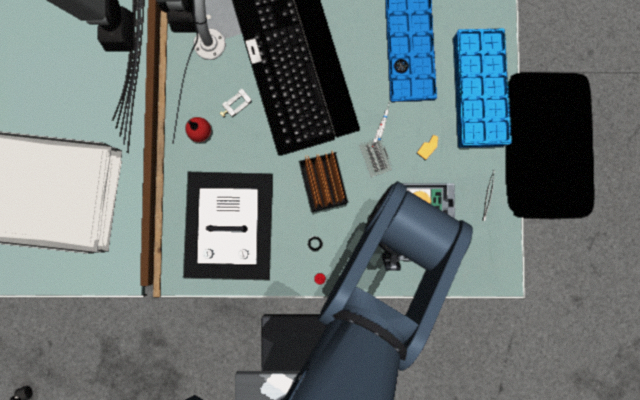

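The picture shows the cover upright and centred on the mat, with its plate at cols 197–258, rows 187–264. The loupe, oil pot and blower are where they were, and the arm is clear, so I'm handing it in.

```bash
python3 -c "
from station import manip
print(manip.sign_off())"
```

```text
the job is handed in; nothing more can be done
None
```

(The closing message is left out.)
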